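# Close the suction filter drawer and hold its cover plate ready for screwing

## Task

First push the open filter drawer of the white suction filter unit fully home until it snaps into its detent. Then pick up the steel cover plate by its fin and hold it hovering level about a centimetre above the unit's top, not touching it, the single hole towards the drawer side, so that each of the three threaded holes lies wholly inside the plate's hole above it, ready for a colleague to put in the screws. Finish while still holding the plate still there, and leave the bottle, dish and bur block where they are.

Things in the scene. Friction and masses are not known exactly. Their poses are not given: they have to be found in the camera images.
- filter_unit: the suction filter unit, a white box 140 (x) x 110 (y) x 72 mm high, fixed to the worktop; origin at the centre of its underside, its own -x is the front where the drawer comes out, z up; the flat top (z = 72 mm) has a rectangular opening and three 6 mm threaded holes. Two short hose spigots stick out 22 mm at the back
- filter_drawer (a joint): the filter drawer, in m: 0 = fully home in its detent, 0.06 = fully out along the unit's -x; sliding friction about 1 N; from about 9 to 3 mm it rides over a detent bump that adds about 3 N (6 N or more of push is ample), below 3 mm the drawer snaps in by itself and is held at 0 by a hard stop
- drawer_lip (a point): middle of the front edge of the drawer's pull lip (60 mm wide, 8 mm high, its centre 52 mm above the worktop), which stands 11 mm proud of the flat 106 x 52 mm drawer front; moves with the drawer; axes as the unit. When the drawer is home it is 89 mm in front of the unit's origin
- cover_grip (a point): the loose steel cover plate (160 g), 120 (x) x 96 (y) x 5 mm, lying flat on the worktop with its upright grip fin on top; this point is the centre of the fin, 20 mm above the plate's underside. The fin is 50 mm long (along the plate's x), 12 mm thick (y) and reaches from the plate's upper face to 35 mm above its underside; axes as the plate: -x is the edge with the single hole, z up. Balanced at the fin
- cover_hole0 (a point): centre, at the plate's underside, of the far left 12 mm through hole of the cover plate (x 46, y 34 mm from the plate's middle)
- cover_hole1 (a point): centre, at the plate's underside, of the far right 12 mm through hole of the cover plate (x 46, y -34 mm from the plate's middle)
- cover_hole2 (a point): centre, at the plate's underside, of the near middle 12 mm through hole of the cover plate (x -46, y 0 mm from the plate's middle)
- unit_hole0 (a point): mouth of the far left threaded 6 mm hole in the unit's top (same pattern as the cover plate), to lie under cover_hole0
- unit_hole1 (a point): mouth of the far right threaded 6 mm hole in the unit's top (same pattern as the cover plate), to lie under cover_hole1
- unit_hole2 (a point): mouth of the near middle threaded 6 mm hole in the unit's top (same pattern as the cover plate), to lie under cover_hole2
- dropper_bottle: bystander: dropper bottle, 29 x 29 x 81 mm, origin at the centre of its underside
- dish: bystander: small glass dappen dish, 33 x 33 x 25 mm, origin at the centre of its underside
- bur_stand: bystander: bur block with upright burs, 24 x 60 x 38 mm, origin at the centre of its underside

How it is judged:
By the outcome, as a careful person would: the job done as asked, in the order asked, and still so for the second after the job is handed in, while the arm keeps its last pose, push and grip.
It also fails if it takes over 64 s, if anything falls off the work surface, if the arm or the gripper's body presses on something with over 40 N, if the wrist force passes 120 N, or if a joint passes its speed limit or range.

## Robot

A 6-joint arm with a two-finger parallel gripper is mounted at the origin on a cart in front of the work surface, level with it; the furniture and walls round the work are solid. World frame = base frame: x ahead of the robot, y to its left, z up, the work surface at z = 0. Lengths are in m, angles in rad, forces in N, time in s.
With the tool pointing down it reaches from about 0.425 to 1.125 m from the base axis. Payload 14.9 kg.
Tool frame: the origin (TCP) lies between the finger pads; the fingertips stand tip_reach ahead of it and the grasp point (between the pads) lies 8 mm behind it (tip_reach is the distance from the TCP to the fingertips, in m); z points along the fingers, y is the line along which they close (so a half turn about z gives the same grasp; the last joint's range is limited). The gripper opens to 91 mm and grips with 3 to 60 N. Pads are 32 mm wide; open, the fingers measure 118 mm over their backs; the gripper's body (76 mm by 178 mm) begins 60 mm behind the grasp point.
Start: joints at [-1.284, 0.379, 1.734, -0, 1.028, -0.033], TCP at [0.22, -0.665, 0.225] pointing down, gripper open.
Joint ranges: [-2.77, 2.77], [-0.74, 2.19], [0, 2.66], [-1.06, 4.2], [0.31, 2.87], [-3.08, 3.08]. Speed limits (rad/s): [1.89, 1.89, 2.39, 3.14, 3.14, 3.14].

## Interface

Orientations are given as a 3x3 rotation matrix whose columns are the frame's x, y, z axes.
In Python, from station import get_obs, get_image, finish_job, tip_reach gives the robot as it stands.
- The arm moves only by the tool step_arm, never from a script. Its argument "commands" is a list of rows, each a list of 3 entries, a list of its own where there are three numbers: the turn, a rotation vector about the tool's x, y, z in rad, then the shift along the tool's x, y, z in m, then the closure, from 0 (fully open) to 1 (shut). In form: [[[wx, wy, wz], [dx, dy, dz], claw], ...]. A call has 1 to 12 rows; each row shifts and turns the commanded pose from where the row before left it, along the tool's axes as they then stand; what a row does not reach is not made up. A row lasts 1/8 s, in which the tool goes at most 62.5 mm and 10.7 degrees, less where a joint would pass 70% of its speed; a pose out of reach is approached as far as the arm can. A call with a gripper value outside its range is refused whole. The fingers move at their own pace and stop on an object; "force" is the grip in N (left out, the last holds). Time passes only in rows, so rows that do not move let the fingers close. It gives the time, the measured TCP pose, the force, the opening and the grip force at its end, in the units of the state.
- get_obs(): the state, without advancing time (a new reading comes with each control period).
- get_image(name): name is "side" or "top"; returns a dict with "color" (384x512x3 uint8, red, green, blue), "depth" (384x512 float32, m along the optical axis (not along the pixel's ray), 0 where there is no reading), "K" (3x3 intrinsics, pixels), "world_from_camera" (4x4, takes a point from camera to world coordinates). Camera axes: x right, y up, looking along -z (the intrinsics and any distortion apply to the point x, -y, -z); pixel columns grow to the right and rows downward; lengths in m; the calibration is good to about 2 mm. A picture is of the moment at which its call begins.
- finish_job(): hands the job in; it is judged then, once.
The state is a dict: "t": time; "joint_pos": joint angles; "dq": joint speeds; "effort": joint torques, N m; "position": TCP position; "tool_rot": TCP orientation; "wrist_force": force on the tool from outside, world axes, zero at the start; "ft_torque": the same for the moment, N m; "grip_width": opening from 0.0 (shut) to 1.0 (fully open); "grip_force": force on a finger pad.
Only numpy, scipy, OpenCV 4.12 (cv2) and the standard library are available. Lean on these libraries where they do the work, as an engineer would, in place of code of your own. Each camera call takes 0.05 s, during which the arm holds its last target. There are 200 camera calls.

## Working session

There is one attempt and no reset: what is moved stays moved. The work goes in short steps, Python scripts to look and compute and a tool call to move; the robot and the scene stay as the last step left them, time stands still between calls to the robot, and variables do not carry over. Pictures are saved under pics/ and viewed, at most 10 in all, crops included, and the job is handed in when it is done.

Besides the shell and the picture viewer there is one more tool, called as name(argument=value, ...), one argument or row to a line, values as JSON. step_arm: Moves the arm, as the interface text tells. Its arguments: {"type":"object","properties":{"commands":{"type":"array"},"force":{"type":"number"}},"required":["commands"]}

```bash
mkdir -p pics; ls
python3 - <<'E'
from station import *
import cv2,numpy as np
print(tip_reach, get_obs())
for n in("top","side"):
    d=get_image(n); np.savez(f"{n}.npz",**d); cv2.imwrite(f"pics/{n}0.png",d["color"][:,:,::-1]); print(n,d["K"],d["world_from_camera"],d.keys())
E
```

```text
pics
0.011 {'t': 0.0, 'joint_pos': array([-1.28426850e+00,  3.79431249e-01,  1.73478159e+00, -1.79041089e-05,
        1.02848838e+00, -3.33177256e-02]), 'dq': array([-3.37990915e-04, -1.03886618e-03,  5.16777111e-04, -1.47923781e-04,
       -2.04503591e-04,  3.62953200e-06]), 'effort': array([-2.69929724e-04, -7.63721037e+01, -4.34363544e+01,  6.50493521e-02,
        4.24887647e-02, -1.01210696e-04]), 'position': array([ 0.21996396, -0.66413556,  0.22427198]), 'tool_rot': array([[ 9.49281085e-01,  3.14428551e-01, -3.28017175e-04],
       [ 3.14428722e-01, -9.49280495e-01,  1.05903861e-03],
       [ 2.16116686e-05, -1.10846334e-03, -9.99999385e-01]]), 'wrist_force': array([ 0.34886399,  0.61227997, -0.72847563]), 'ft_torque': array([ 0.00212468, -0.0534714 , -0.00270979]), 'grip_force': 0.0, 'grip_width': 0.9956846940250436}
top [[430.96142685   0.         257.92953565]
 [  0.         430.96142685 189.80300103]
 [  0.           0.           1.        ]] [[-0.00250567  0.99670008 -0.08113372  0.40694869]
 [-0.99997614 -0.00197504  0.00661969  0.04138887]
 [ 0.0064376   0.08114837  0.99668124  1.66075122]
 [ 0.          0.          0.          1.        ]] dict_keys(['color', 'depth', 'K', 'world_from_camera'])
side [[465.82970439   0.         253.27860076]
 [  0.         465.82970439 190.59341322]
 [  0.           0.           1.        ]] [[ 0.99781419 -0.03317585  0.05715071  0.6265398 ]
 [ 0.06557149  0.60437363 -0.79399804 -1.14662538]
 [-0.00819883  0.79600997  0.60522798  0.98775327]
 [ 0.          0.          0.          1.        ]] dict_keys(['color', 'depth', 'K', 'world_from_camera'])
```

View pics/top0.png

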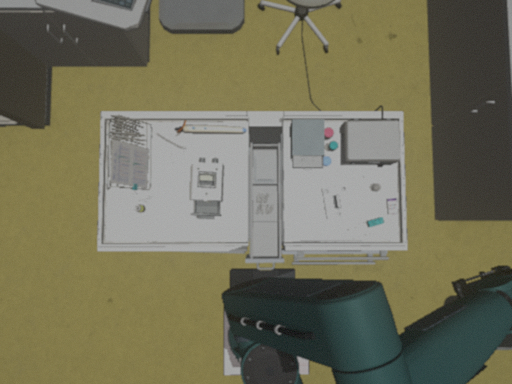

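View pics/side0.png

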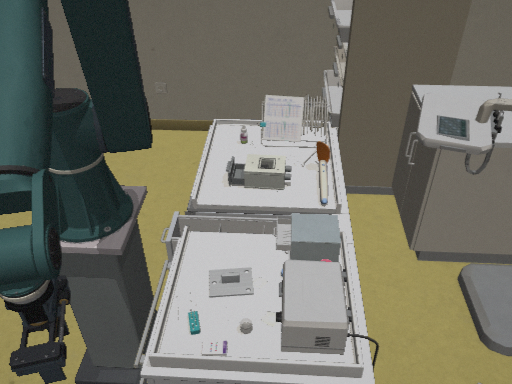

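The top view shows the unit at about (207,182), with the drawer pointing down (-x), and the plate near (335,203). The side view shows the unit at about (265,172) and the plate at about (231,282). I'll enlarge both areas.

```bash
cat > h.py <<'E'
import numpy as np,cv2
def load(n): return dict(np.load(n+".npz"))
def ray(d,u,v):
    K=d["K"];T=d["world_from_camera"]
    c=np.array([(u-K[0,2])/K[0,0],-(v-K[1,2])/K[1,1],-1.0])
    return T[:3,3],T[:3,:3]@c
def onz(d,u,v,z):
    o,r=ray(d,u,v); return o+r*(z-o[2])/r[2]
def dep(d,u,v):
    o,r=ray(d,u,v); return o+r*d["depth"][int(round(v)),int(round(u))]
def proj(d,p):
    T=d["world_from_camera"];K=d["K"];c=T[:3,:3].T@(np.asarray(p)-T[:3,3])
    return K[0,0]*c[0]/-c[2]+K[0,2], K[1,1]*-c[1]/-c[2]+K[1,2]
def crop(d,x0,y0,w,h,s,f):
    cv2.imwrite(f,cv2.resize(d["color"][y0:y0+h,x0:x0+w,::-1],None,fx=s,fy=s,interpolation=cv2.INTER_CUBIC))
E
python3 - <<'E'
from h import *
t=load("top");s=load("side")
a=[cv2.resize(d["color"][y:y+h,x:x+w,::-1],(400,300),interpolation=cv2.INTER_CUBIC) for d,x,y,w,h in((t,167,153,80,60),(t,300,173,80,60),(s,215,142,80,60),(s,191,252,80,60))]
cv2.imwrite("pics/c1.png",np.vstack([np.hstack(a[:2]),np.hstack(a[2:])]))
E
```

```text
(no output)
```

View pics/c1.png

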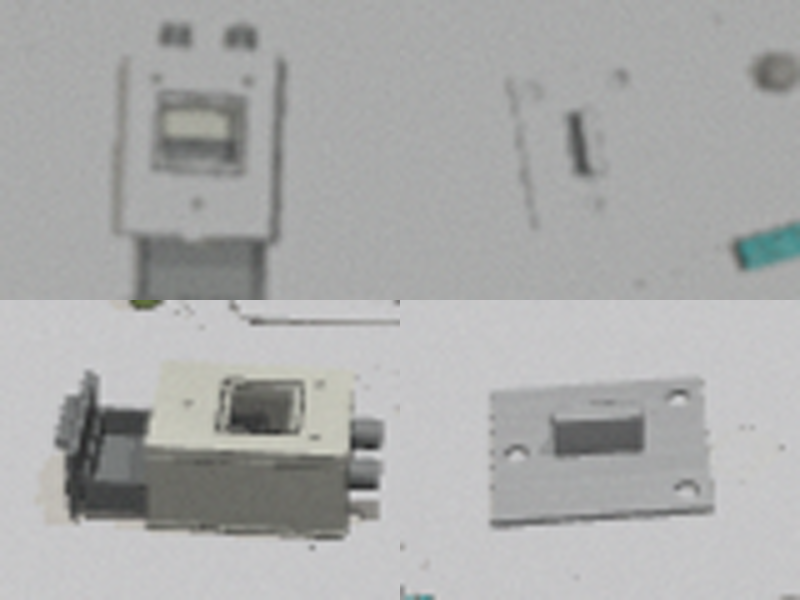

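Top crop: unit holes at about (198,168.5), (216.5,169.5) and (206.5,194), with the drawer out at the bottom. The plate is turned about 10°, with its single hole nearer the robot. The side crop shows the same, with all three plate holes visible. Now I'll refine the centroids and cast the rays.

```bash
cat > m.py <<'E'
from h import *
def cen(d,u,v,r=4,sign=-1):
    "centroid of the dark blob close to u,v"
    g=cv2.cvtColor(d["color"],cv2.COLOR_RGB2GRAY).astype(float)
    u0,v0=int(round(u)),int(round(v)); p=g[v0-r:v0+r+1,u0-r:u0+r+1]
    w=np.clip(sign*(p-np.median(p))-6,0,None); yy,xx=np.mgrid[-r:r+1,-r:r+1]; w*=(xx**2+yy**2<=r*r)
    return u0+(w*xx).sum()/w.sum(), v0+(w*yy).sum()/w.sum()
def fit(P,z):
    "2D pose (x,y,yaw) of hole pattern"
    M=np.array([[.046,.034],[.046,-.034],[-.046,0]]);P=np.array(P)[:,:2];m=M.mean(0);c=P.mean(0)
    A=M-m;B=P-c;th=np.arctan2((A[:,0]*B[:,1]-A[:,1]*B[:,0]).sum(),(A*B).sum());R=np.array([[np.cos(th),-np.sin(th)],[np.sin(th),np.cos(th)]])
    o=c-R@m; return o,np.degrees(th),np.round((B-(A@R.T))*1e3,1).tolist()
E
python3 - <<'E'
from m import *
t=load("top");s=load("side")
def o(px,py,x,y): return x+(px+.5)/5-.5,y+(py+.5)/5-.5
S={"unit_top":(t,.072,[o(156,78,167,153),o(249,82,167,153),o(197,204,167,153)],2),
"unit_side":(s,.072,[o(320,84,215,142),o(315,137,215,142),o(189,103,215,142)],2),
"plate_top":(t,.005,[o(133,90,300,173),o(221,78,300,173),o(199,204,300,173)],3),
"plate_side":(s,.005,[o(280,98,191,252),o(286,188,191,252),o(116,153,191,252)],0)}
for n,(d,z,U,r) in S.items():
    P0=[onz(d,*u,z) for u in U]; print(n,"hand",fit(P0,z), "depth z",[round(float(dep(d,*u)[2]),4) for u in U])
    if r: print("   cen",fit([onz(d,*cen(d,*u,r),z) for u in U],z))
# points by depth: grids
for n,d in (("top",t),("side",s)):
    v,u=np.mgrid[0:384,0:512];T=d["world_from_camera"];K=d["K"];D=d["depth"]
    c=np.stack([(u-K[0,2])/K[0,0]*D,-(v-K[1,2])/K[1,1]*D,-D],-1);W=c@T[:3,:3].T+T[:3,3];np.save(n+"W.npy",W)
    for lab,cx,cy in (("unit",.38,.19),("plate",.37,-.21)):
        pass
W=np.load("topW.npy")
print("unit z map x,y from top");
for v in range(160,222,4): print(v,[(int(1000*W[v,u,2])) for u in range(184,232,3)], np.round(W[v,207],3))
for v in range(185,222,3): print(v,[(int(1000*W[v,u,2])) for u in range(318,352,2)])
W=np.load("sideW.npy")
print("side");
for v in range(155,192,3): print(v,[(int(1000*W[v,u,2])) for u in range(224,296,4)])
for v in (165,168,171,174,177): print(v,[np.round(W[v,u],3).tolist() for u in (227,230,233,236)])
E
```

```text
unit_top hand (array([0.56951785, 0.22100006]), np.float64(-2.2518707221802705), [[0.3, 0.6], [-0.1, -0.5], [-0.2, -0.1]]) depth z [0.0117, 0.008, 0.0558]
   cen (array([0.56989571, 0.22127674]), np.float64(-1.8144183581085944), [[-0.1, -0.1], [0.1, 0.0], [-0.0, 0.1]])
unit_side hand (array([0.57131797, 0.21777924]), np.float64(-2.3176676394120816), [[-0.8, -0.7], [0.0, 0.5], [0.7, 0.2]]) depth z [0.0665, 0.0687, 0.0689]
   cen (array([0.57076216, 0.21784995]), np.float64(-2.4472300928915014), [[-0.6, -0.7], [0.1, 0.5], [0.5, 0.2]])
plate_top hand (array([ 0.49670377, -0.2745716 ]), np.float64(8.901426252625807), [[1.2, 0.9], [-0.1, -0.1], [-1.1, -0.7]]) depth z [-0.0028, -0.0048, 0.0056]
   cen (array([ 0.49704542, -0.27560177]), np.float64(8.68068647163816), [[0.3, -0.8], [1.0, 0.6], [-1.3, 0.1]])
plate_side hand (array([ 0.49799088, -0.27522898]), np.float64(7.9825174187198), [[0.8, -0.6], [-0.3, 1.0], [-0.5, -0.4]]) depth z [-0.0013, -0.0015, -0.0006]
unit z map x,y from top
160 [5, 3, 6, 1, 3, 39, 49, -3, 0, -1, 54, 39, 0, 1, 1, 0] [0.658 0.228 0.004]
164 [1, 0, 4, 66, 65, 70, 7
[... 2755 characters left out ...]
29, 23, 0, 0]
185 [-4, 2, -1, 1, 4, 0, 12, 11, 14, 16, 12, 18, 18, 15, 22, -3, -4, 3]
188 [-4, 0, -4, 0, 0, -3, 987, -4, 0, -1, 1, 4, 5, 0, 4, -2, -1, 1]
191 [-7, 0, 0, -6, -5, -2, 0, 0, -1, 0, 1, -1, 0, -5, 0, 1, -3, 0]
165 [[0.434, 0.227, 0.052], [0.447, 0.211, 0.063], [0.455, 0.238, 0.045], [0.462, 0.271, 0.023]]
168 [[0.437, 0.203, 0.056], [0.448, 0.2, 0.058], [0.454, 0.24, 0.031], [0.461, 0.269, 0.011]]
171 [[0.439, 0.187, 0.054], [0.451, 0.175, 0.063], [0.455, 0.226, 0.027], [0.463, 0.248, 0.012]]
174 [[0.43, 0.248, -0.002], [0.451, 0.172, 0.052], [0.457, 0.205, 0.029], [0.464, 0.236, 0.007]]
177 [[0.433, 0.223, 0.002], [0.45, 0.172, 0.039], [0.457, 0.203, 0.017], [0.467, 0.213, 0.01]]
```

```bash
cat >> h.py <<'E'
def plan(o,target,yaw_deg):
    "total tool-frame turn (about tool z) and then shift, from observed pose"
    R=np.array(o["tool_rot"]);y=np.arctan2(R[1,0],R[0,0]);w=-(np.radians(yaw_deg)-y)
    a=np.radians(yaw_deg);Rt=np.array([[np.cos(a),np.sin(a),0],[np.sin(a),-np.cos(a),0],[0,0,-1]])
    return round(float(w),4),np.round(Rt.T@(np.asarray(target)-o["position"]),4)
E
python3 - <<'E'
from h import *
from station import get_obs
t=load("top");s=load("side");W=np.load("topW.npy")
print("lip side",[np.round(onz(s,u,168,.052),3) for u in (225,226,227)])
print("lip top",[(v,np.round(onz(t,207,v,.056),3),[int(1000*W[v,u,2]) for u in range(190,224,3)]) for v in (214,215,216,217,218,219)])
m=(W[...,0]>.3)&(W[...,0]<.62)&(W[...,2]<.4)
for y in np.arange(-.5,.36,.05):
    q=m&(abs(W[...,1]-y)<.025);z=W[...,2][q];print(round(y,2),np.round(np.percentile(z,[50,95,99.5]),3), end=" | ")
o=get_obs()
print(plan(o,[.5,-.2,.225],-2.2))
E
```

```text
lip side [array([0.429, 0.208, 0.052]), array([0.433, 0.208, 0.052]), array([0.436, 0.208, 0.052])]
lip top [(214, array([0.448, 0.22 , 0.056]), [4, 61, 65, 57, 59, 59, 61, 57, 64, 66, 31, -5]), (215, array([0.444, 0.22 , 0.056]), [0, 2, 0, 58, 53, 56, 59, 56, 60, 64, 24, 0]), (216, array([0.44 , 0.22 , 0.056]), [0, 1, 2, 59, 55, 54, 61, 60, -1, 5, 5, 3]), (217, array([0.437, 0.22 , 0.056]), [2, 7, 1, 57, 53, 56, 56, 48, -3, 2, 3, 2]), (218, array([0.433, 0.22 , 0.056]), [-5, 4, 0, 8, 4, 1, 3, 46, 1, 0, 5, -4]), (219, array([0.429, 0.22 , 0.056]), [0, -2, 0, 7, -4, 2, 8, 1, 1, -1, -3, 0])]
-0.5 [0.003 0.024 0.029] | -0.45 [0.    0.019 0.029] | -0.4 [0.001 0.021 0.029] | -0.35 [0.    0.009 0.026] | -0.3 [0.002 0.012 0.029] | -0.25 [0.003 0.025 0.04 ] | -0.2 [0.001 0.016 0.082] | -0.15 [0.001 0.018 0.086] | -0.1 [0.    0.012 0.082] | -0.05 [-0.098  0.004  0.02 ] | -0.0 [-0.136 -0.119 -0.068] | 0.05 [-0.129 -0.     0.008] | 0.1 [0.001 0.01  0.026] | 0.15 [0.002 0.07  0.079] | 0.2 [0.012 0.077 0.08 ] | 0.25 [0.014 0.077 0.081] | 0.3 [0.002 0.021 0.074] | 0.35 [0.001 0.01  0.029] | (0.3582, array([ 0.262 , -0.4746, -0.0006]))
```

step_arm(
  commands=[
    [[0,0,0.1194],[0,0,0],1],
    [[0,0,0.1194],[0,0,0],1],
    [[0,0,0.1194],[0,0,0],1],
    [[0,0,0],[0.0291,-0.0527,0],1],
    [[0,0,0],[0.0291,-0.0527,0],1],
    [[0,0,0],[0.0291,-0.0527,0],1],
    [[0,0,0],[0.0291,-0.0527,0],1],
    [[0,0,0],[0.0291,-0.0527,0],1],
    [[0,0,0],[0.0291,-0.0527,0],1],
    [[0,0,0],[0.0291,-0.0527,0],1],
    [[0,0,0],[0.0291,-0.0527,0],1],
    [[0,0,0],[0.0291,-0.0527,0],1],
  ],
  force=20,
)

```text
t: 1.6
position: [0.5006, -0.1988, 0.2249]
tool_rot: [[0.999, -0.038, 0.0], [-0.038, -0.999, -0.0], [0.0, 0.0, -1.0]]
wrist_force: [0.7, -0.4, 0.8]
grip_width: 0.007
grip_force: 0.0
```

Run:
```python
from h import *
from station import get_obs
o=get_obs();print(o["t"],o["position"],o["tool_rot"][:,0],plan(o,[.395,.2245,.225],-2.2),plan(o,[.395,.2245,.052],-2.2))
```

```text
1.6 [ 0.50061402 -0.19875164  0.22494275] [ 9.99261117e-01 -3.84346075e-02  2.05414742e-05] (-0.0, array([-1.218e-01, -4.189e-01, -1.000e-04])) (-0.0, array([-0.1218, -0.4189,  0.1729]))
```

step_arm(
  commands=[
    [[0,0,0],[-0.0174,-0.0598,0],1],
    [[0,0,0],[-0.0174,-0.0598,0],1],
    [[0,0,0],[-0.0174,-0.0598,0],1],
    [[0,0,0],[-0.0174,-0.0598,0],1],
    [[0,0,0],[-0.0174,-0.0598,0],1],
    [[0,0,0],[-0.0174,-0.0598,0],1],
    [[0,0,0],[-0.0174,-0.0598,0],1],
    [[0,0,0],[0,0,0.058],1],
    [[0,0,0],[0,0,0.058],1],
    [[0,0,0],[0,0,0.058],1],
    [[0,0,0],[0,0,0],1],
  ],
)

```text
t: 2.98
position: [0.3914, 0.2209, 0.0477]
tool_rot: [[0.999, -0.038, -0.008], [-0.038, -0.999, -0.004], [-0.008, 0.004, -1.0]]
wrist_force: [0.5, -0.5, -0.1]
grip_width: 0.007
grip_force: 0.0
```

Run:
```python
from h import *
from station import *
o=get_obs();print(o["t"],o["position"],o["wrist_force"])
d=get_image("side");np.savez("s1.npz",**d)
t=get_image("top");np.savez("t1.npz",**t)
a=[cv2.resize(d["color"][y:y+h,x:x+w,::-1],(400,300),interpolation=cv2.INTER_CUBIC) for d,x,y,w,h in((t,167,173,80,60),(d,195,132,80,60))]
cv2.imwrite("pics/c2.png",np.hstack(a))
```

```text
2.975 [0.39136501 0.22091247 0.04765859] [ 0.46463354 -0.51926657 -0.11418274]
```

View pics/c2.png

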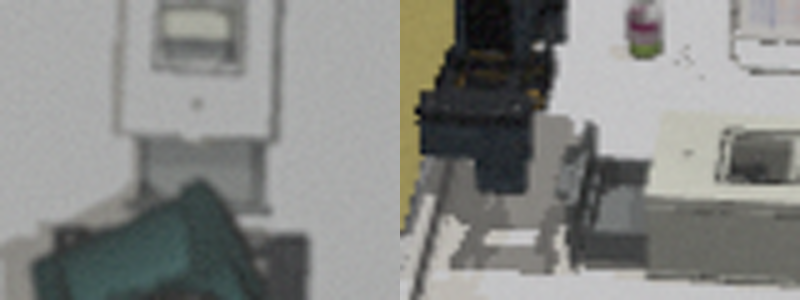

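The fingertips sit in front of the lip at the right height and lined up with it. Now the push along tool x.

step_arm(
  commands=[
    [[0,0,0],[0.012,0,0],1],
    [[0,0,0],[0.012,0,0],1],
    [[0,0,0],[0.01,0,0],1],
    [[0,0,0],[0.01,0,0],1],
    [[0,0,0],[0.01,0,0],1],
    [[0,0,0],[0.006,0,0],1],
    [[0,0,0],[0.004,0,0],1],
    [[0,0,0],[0.003,0,0],1],
    [[0,0,0],[0.002,0,0],1],
    [[0,0,0],[0.0,0,0],1],
  ],
)

```text
t: 4.32
position: [0.4636, 0.2197, 0.051]
tool_rot: [[0.999, -0.038, 0.001], [-0.038, -0.999, 0.0], [0.001, -0.0, -1.0]]
wrist_force: [-0.1, -0.9, 0.1]
grip_width: 0.004
grip_force: 0.0
```

step_arm(
  commands=[
    [[0,0,0],[0.001,0,0],1],
    [[0,0,0],[0.001,0,0],1],
    [[0,0,0],[0,0,0],1],
  ],
)

```text
t: 4.7
position: [0.4643, 0.2195, 0.0508]
tool_rot: [[0.999, -0.039, -0.002], [-0.039, -0.999, -0.0], [-0.002, 0.0, -1.0]]
wrist_force: [-7.8, 2.0, 4.7]
grip_width: 0.006
grip_force: 3.8
```

Run:
```python
from h import *
from station import *
o=get_obs();print(o["t"],o["position"],o["wrist_force"])
d=get_image("side");t=get_image("top")
a=[cv2.resize(d["color"][y:y+h,x:x+w,::-1],(400,300),interpolation=cv2.INTER_CUBIC) for d,x,y,w,h in((t,167,173,80,60),(d,195,132,80,60))]
cv2.imwrite("pics/c3.png",np.hstack(a))
```

```text
4.7 [0.46433792 0.21953847 0.05078988] [-7.83461095  1.96363038  4.66137998]
```

View pics/c3.png

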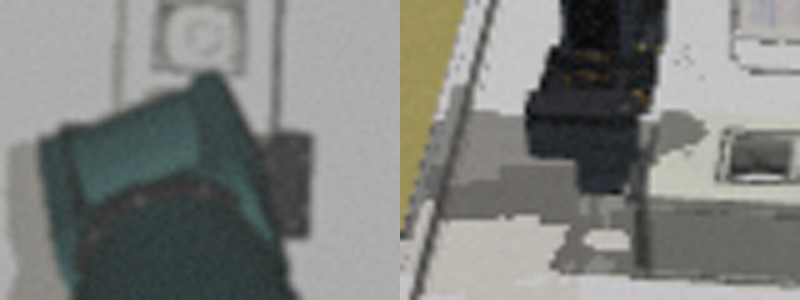

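The drawer looks closed and the force rises at the expected place. One more press will confirm the hard stop, then I'll back off, rise and open the gripper.

step_arm(
  commands=[
    [[0,0,0],[0.0015,0,0],1],
    [[0,0,0],[0,0,0],1],
  ],
)

```text
t: 5.05
position: [0.4644, 0.2193, 0.0505]
tool_rot: [[0.999, -0.039, -0.005], [-0.039, -0.999, -0.001], [-0.005, 0.001, -1.0]]
wrist_force: [-15.9, 5.0, 9.9]
grip_width: 0.003
grip_force: 8.2
```

step_arm(
  commands=[
    [[0,0,0],[-0.01,0,0],1],
    [[0,0,0],[-0.015,0,0],1],
    [[0,0,0],[0,0,-0.058],1],
    [[0,0,0],[0,0,-0.058],1],
    [[0,0,0],[0,0,-0.058],0],
    [[0,0,0],[0.0,0,0],0],
  ],
)

```text
t: 5.8
position: [0.4433, 0.2215, 0.2292]
tool_rot: [[0.999, -0.038, 0.007], [-0.038, -0.999, 0.003], [0.007, -0.003, -1.0]]
wrist_force: [0.6, 0.1, -1.2]
grip_width: 0.194
grip_force: 0.0
```

Run:
```python
from h import *
from station import *
o=get_obs();print(o["t"],o["position"],o["wrist_force"])
print(plan(o,[.4975,-.275,.225],8.4),plan(o,[.47,-.0,.225],8.4))
d=get_image("side");np.savez("s2.npz",**d)
for u in range(222,262,2): print(u,[int(1000*dep(d,u,v)[2]) for v in (160,165,168,171,174)],end=" ")
```

```text
5.8 [0.44333036 0.22145625 0.22919363] [ 0.59524735  0.10611451 -1.18808246]
(-0.1849, array([-0.0189,  0.499 ,  0.0042])) (-0.1849, array([-0.006 ,  0.223 ,  0.0042]))
222 [1, 0, -2, -2, -1] 224 [2, -1, 1, 2, 1] 226 [0, 0, 0, -1, 0] 228 [0, -2, 0, -3, 3] 230 [1, 0, -1, 0, -1] 232 [0, 2, -1, -1, 0] 234 [-1, 1, 0, 2, -1] 236 [-1, 2, -1, 0, 0] 238 [-3, 0, 0, -2, -3] 240 [-5, -4, 53, 52, 0] 242 [-4, 58, 51, 51, 55] 244 [0, 60, 59, 71, 52] 246 [73, 70, 70, 70, 59] 248 [75, 67, 69, 72, 58] 250 [69, 70, 71, 71, 60] 252 [74, 69, 72, 73, 58] 254 [71, 74, 73, 70, 61] 256 [72, 69, 70, 75, 59] 258 [71, 70, 68, 72, 59] 260 [70, 71, 73, 75, 61]
```

Hard stop confirmed: 16 N with no further travel, so the drawer is home. Now over to the plate.

step_arm(
  commands=[
    [[0,0,-0.0924],[0,0,0],0],
    [[0,0,-0.0924],[0,0,0],0],
    [[0,0,0],[-0.0021,0.0555,0.0005],0],
    [[0,0,0],[-0.0021,0.0555,0.0005],0],
    [[0,0,0],[-0.0021,0.0555,0.0005],0],
    [[0,0,0],[-0.0021,0.0555,0.0005],0],
    [[0,0,0],[-0.0021,0.0555,0.0005],0],
    [[0,0,0],[-0.0021,0.0555,0.0005],0],
    [[0,0,0],[-0.0021,0.0555,0.0005],0],
    [[0,0,0],[-0.0021,0.0555,0.0005],0],
    [[0,0,0],[-0.0021,0.0555,0.0005],0],
    [[0,0,0],[0,0,0],0],
  ],
)

```text
t: 7.35
position: [0.4952, -0.2786, 0.2185]
tool_rot: [[0.99, 0.143, -0.002], [0.143, -0.99, 0.001], [-0.002, -0.001, -1.0]]
wrist_force: [0.1, -0.8, 0.7]
grip_width: 1.001
grip_force: 0.0
```

step_arm(
  commands=[
    [[0,0,0],[0,0,0.05],0],
    [[0,0,0],[0,0,0.05],0],
    [[0,0,0],[0,0,0.04],0],
    [[0,0,0],[0,0,0.03],0],
    [[0,0,0],[0,0,0],0],
  ],
)

```text
t: 7.98
position: [0.4937, -0.2742, 0.0477]
tool_rot: [[0.989, 0.146, -0.005], [0.147, -0.989, 0.003], [-0.004, -0.004, -1.0]]
wrist_force: [0.8, 1.0, 0.2]
grip_width: 1.002
grip_force: 0.0
```

Run:
```python
from h import *
from station import *
o=get_obs();print(o["t"],o["position"],o["tool_rot"][:,2],o["wrist_force"],o["grip_width"])
print(plan(o,[.4975,-.275,.019],8.4))
d=get_image("side");np.savez("s3.npz",**d)
crop(d,181,222,100,90,6,"pics/c4.png")
```

```text
7.975 [ 0.4937485  -0.27422957  0.04769072] [-0.00498432  0.00304972 -0.99998293] [0.83177761 1.047606   0.22974464] 1.001606827289299
(0.0004, array([0.0036, 0.0013, 0.0287]))
```

View pics/c4.png

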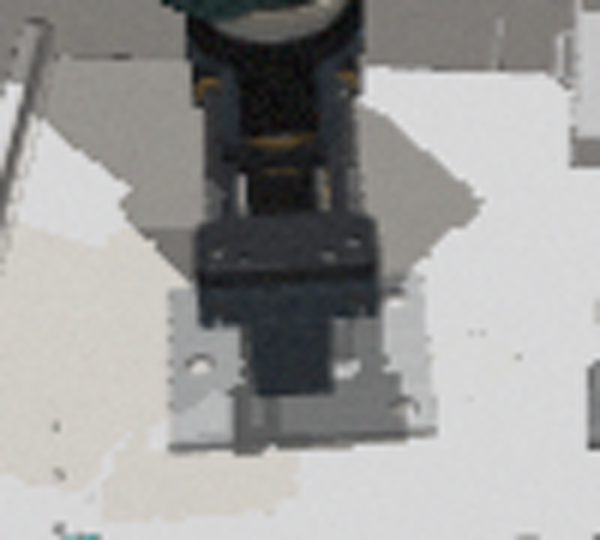

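step_arm(
  commands=[
    [[0,0,0],[0.003,0.001,0.012],0],
    [[0,0,0],[0,0,0],0],
    [[0,0,0],[0,0,0],0],
    [[0,0,0],[0,0,0],0],
  ],
)

```text
t: 8.52
position: [0.4993, -0.2771, 0.0389]
tool_rot: [[0.989, 0.146, 0.001], [0.146, -0.989, -0.0], [0.001, 0.0, -1.0]]
wrist_force: [0.0, 0.8, 0.4]
grip_width: 1.001
grip_force: 0.0
```

step_arm(
  commands=[
    [[0,0,0],[-0.0015,-0.0023,0.01],0],
    [[0,0,0],[0,0,0.009],0],
    [[0,0,0],[0,0,0],0],
    [[0,0,0],[0,0,0],0],
    [[0,0,0],[0,0,0],0.5],
    [[0,0,0],[0,0,0],0.7],
    [[0,0,0],[0,0,0],1],
    [[0,0,0],[0,0,0],1],
    [[0,0,0],[0,0,0],1],
    [[0,0,0],[0,0,0],1],
    [[0,0,0],[0,0,0],1],
  ],
  force=40,
)

```text
t: 9.9
position: [0.4973, -0.2749, 0.0194]
tool_rot: [[0.989, 0.146, -0.0], [0.146, -0.989, 0.0], [-0.0, -0.0, -1.0]]
wrist_force: [0.3, 0.6, 0.2]
grip_width: 0.265
grip_force: 0.0
```

step_arm(
  commands=[
    [[0,0,0],[0,0,0],1],
    [[0,0,0],[0,0,0],1],
    [[0,0,0],[0,0,0],1],
    [[0,0,0],[0,0,0],1],
    [[0,0,0],[0,0,0],1],
  ],
)

```text
t: 10.52
position: [0.4973, -0.2749, 0.0194]
tool_rot: [[0.989, 0.146, -0.0], [0.146, -0.989, 0.0], [-0.0, -0.0, -1.0]]
wrist_force: [0.7, -0.3, 0.2]
grip_width: 0.129
grip_force: 40.0
```

Fin gripped: the opening is about 12 mm at 40 N. Lift, then carry.

step_arm(
  commands=[
    [[0,0,0],[0,0,-0.01],1],
    [[0,0,0],[0,0,-0.02],1],
    [[0,0,0],[0,0,-0.035],1],
    [[0,0,0],[0,0,-0.035],1],
    [[0,0,0],[0,0,-0.035],1],
    [[0,0,0],[0,0,-0.025],1],
    [[0,0,0],[0,0,-0.01],1],
    [[0,0,0],[0,0,0],1],
    [[0,0,0],[0,0,0],1],
  ],
)

```text
t: 11.65
position: [0.4968, -0.2746, 0.1886]
tool_rot: [[0.989, 0.146, -0.001], [0.146, -0.989, 0.001], [-0.001, -0.001, -1.0]]
wrist_force: [0.1, 0.3, -1.5]
grip_width: 0.129
grip_force: 40.0
```

Run:
```python
from h import *
from station import *
o=get_obs();print(o["t"],o["position"],o["tool_rot"][:,2],o["wrist_force"],o["grip_width"])
d=get_image("side")
crop(d,181,172,100,100,6,"pics/c5.png")
print(plan(o,[.5705,.2195,.19],-2.2))
```

```text
11.65 [ 0.49675134 -0.27457617  0.18855107] [-1.16518615e-03  7.12565461e-04 -9.99999067e-01] [ 0.0593235   0.29162765 -1.47816846] 0.1294244767454454
(0.1848, array([ 0.0547, -0.4965, -0.0014]))
```

View pics/c5.png

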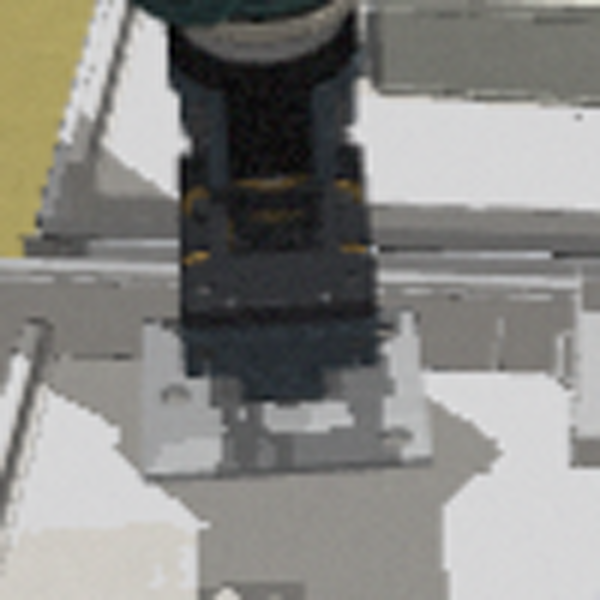

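The plate hangs level from the gripper, with holes 2 and 1 visible at about (210,237) and (247,244). Carry it to above the unit.

step_arm(
  commands=[
    [[0,0,0.0924],[0,0,0],1],
    [[0,0,0.0924],[0,0,0],1],
    [[0,0,0],[0.0027,-0.025,0],1],
    [[0,0,0],[0.0055,-0.05,0],1],
    [[0,0,0],[0.0055,-0.05,0],1],
    [[0,0,0],[0.0055,-0.05,0],1],
    [[0,0,0],[0.0055,-0.05,0],1],
    [[0,0,0],[0.0055,-0.05,0],1],
    [[0,0,0],[0.0055,-0.05,0],1],
    [[0,0,0],[0.0055,-0.05,0],1],
    [[0,0,0],[0.0055,-0.05,0],1],
    [[0,0,0],[0.0055,-0.05,0],1],
  ],
)

```text
t: 13.2
position: [0.5673, 0.1994, 0.1884]
tool_rot: [[0.999, -0.038, -0.001], [-0.038, -0.999, -0.0], [-0.001, 0.0, -1.0]]
wrist_force: [0.4, -0.3, -1.6]
grip_width: 0.128
grip_force: 40.0
```

step_arm(
  commands=[
    [[0,0,0],[0.0025,-0.0215,0.01],1],
    [[0,0,0],[0,0,0.02],1],
    [[0,0,0],[0,0,0.02],1],
    [[0,0,0],[0,0,0],1],
    [[0,0,0],[0,0,0],1],
    [[0,0,0],[0,0,0],1],
    [[0,0,0],[0,0,0],1],
  ],
)

```text
t: 14.08
position: [0.5713, 0.2191, 0.1401]
tool_rot: [[0.999, -0.039, 0.001], [-0.039, -0.999, 0.0], [0.001, -0.0, -1.0]]
wrist_force: [-0.6, -0.5, -0.9]
grip_width: 0.127
grip_force: 40.0
```

Run:
```python
from h import *
from station import *
o=get_obs();print(o["t"],o["position"],o["tool_rot"][:,2],o["wrist_force"],o["grip_width"])
d=get_image("side");np.savez("s4.npz",**d);t=get_image("top");np.savez("t4.npz",**t)
print(plan(o,[.5705,.2195,.1014],-2.2))
a=[cv2.resize(d["color"][y:y+h,x:x+w,::-1],(400,400),interpolation=cv2.INTER_CUBIC) for d,x,y,w,h in((t,167,143,80,80),(d,215,117,80,80))]
cv2.imwrite("pics/c6.png",np.hstack(a))
```

```text
14.075 [0.57131165 0.21910163 0.14005023] [ 9.18547588e-04  3.14502257e-04 -9.99999529e-01] [-0.58224418 -0.4906912  -0.94980868] 0.12737516772622623
(-0.0002, array([-0.0008, -0.0004,  0.0387]))
```

View pics/c6.png

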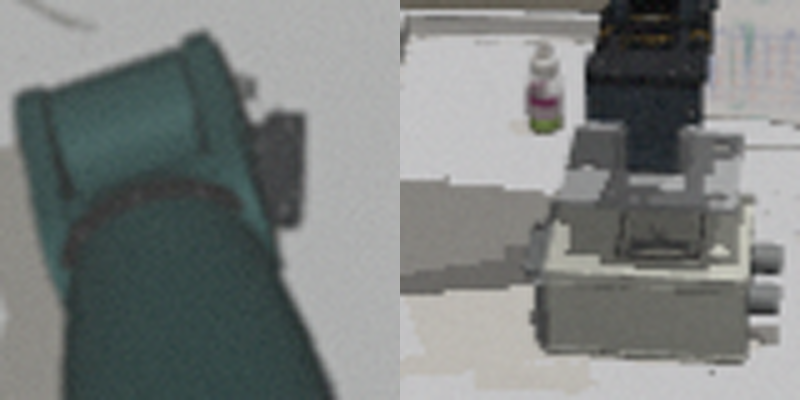

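Top view is blocked by the wrist. The side view shows the plate at (246–284, 141–159) above the unit, with the drawer closed and the bottle undisturbed. I'll lower to the final height and measure plate against unit in the side view.

step_arm(
  commands=[
    [[0,0,0],[0,0,0.014],1],
    [[0,0,0],[0,0,0.014],1],
    [[0,0,0],[0,0,0.01],1],
    [[0,0,0],[0,0,0],1],
    [[0,0,0],[0,0,0],1],
    [[0,0,0],[0,0,0],1],
    [[0,0,0],[0,0,0],1],
    [[0,0,0],[0,0,0],1],
  ],
)

```text
t: 15.18
position: [0.5711, 0.2192, 0.1016]
tool_rot: [[0.999, -0.038, 0.0], [-0.038, -0.999, 0.0], [0.0, -0.0, -1.0]]
wrist_force: [-0.2, 0.1, -2.4]
grip_width: 0.128
grip_force: 40.0
```

Run:
```python
from h import *
from station import *
o=get_obs();print(o["t"],o["position"],o["tool_rot"][:,2],o["wrist_force"],o["grip_width"])
ims=[get_image("side") for _ in range(8)]
d=ims[0];d["color"]=np.mean([i["color"] for i in ims],0).round().astype(np.uint8);d["depth"]=np.median([i["depth"] for i in ims],0)
np.savez("s5.npz",**d);o=get_obs();print(o["position"])
crop(d,235,128,64,50,12,"pics/c7.png")
R=o["tool_rot"];c=o["position"];X=R[:,0];Y=-R[:,1]
for z in(.0194,.0144):
  print(z,[np.round(proj(d,c+X*a+Y*b-[0,0,z]),2).tolist() for a,b in((.06,.048),(.06,-.048),(-.06,-.048),(-.06,.048),(.046,.034),(.046,-.034),(-.046,0))])
```

```text
15.175 [0.57107886 0.21916668 0.10164541] [ 3.22830056e-04  1.05437301e-04 -9.99999942e-01] [-0.18184119  0.0990281  -2.35299157] 0.1284647777784627
[0.57097417 0.2191143  0.10140732]
0.0194 [[282.93, 153.79], [281.42, 168.96], [246.56, 167.13], [249.63, 152.14], [278.78, 155.72], [277.59, 166.45], [252.08, 159.66]]
0.0144 [[282.97, 152.61], [281.47, 167.75], [246.53, 165.93], [249.61, 150.97], [278.82, 154.54], [277.62, 165.24], [252.07, 158.47]]
```

View pics/c7.png

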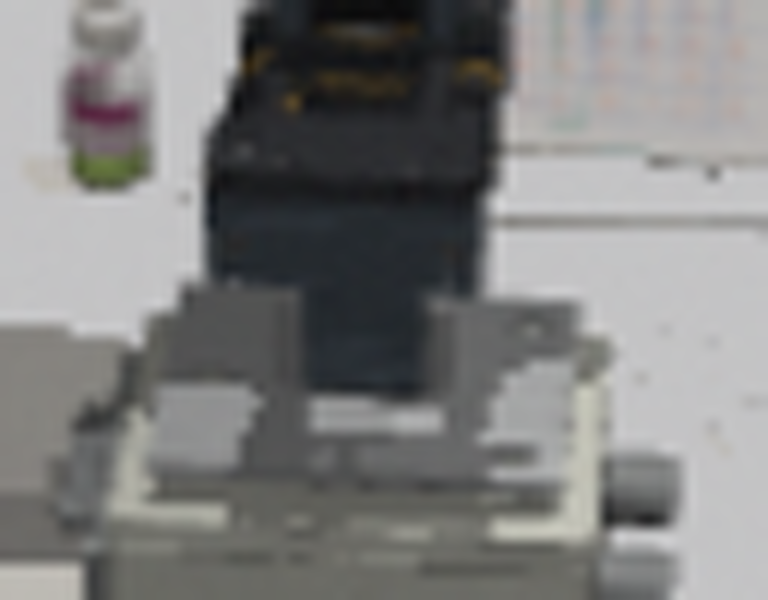

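The plate in the side view lies within about half a pixel of where the TCP predicts it. I'll sharpen the relative offset with averaged sub-pixel edge profiles of the plate (now) and the unit (earlier frames).

```bash
cat > e.py <<'E'
from h import *
from scipy.ndimage import map_coordinates,gaussian_filter1d
def edge(d,A,B,lo=.1,hi=.9,h=3.0,n=60):
    "world points A,B of an edge: averaged colour-gradient profile normal to it; offset(px) of peaks, normal"
    a=np.array(proj(d,A));b=np.array(proj(d,B));t=(b-a)/np.linalg.norm(b-a);nn=np.array([-t[1],t[0]])
    s=np.linspace(lo,hi,n)[:,None,None];k=np.arange(-h,h+.01,.1)
    P=a+(b-a)*s+nn*k[None,:,None]
    pr=sum(map_coordinates(d["color"][...,c].astype(float),[P[...,1],P[...,0]],order=1) for c in range(3)).mean(0)/3
    g=np.gradient(gaussian_filter1d(pr,4),.1)
    pk=[(round(k[i],1),round(g[i],1)) for i in range(2,len(k)-2) if abs(g[i])>abs(g[i-1]) and abs(g[i])>=abs(g[i+1]) and abs(g[i])>4]
    return pk,np.round(nn,2).tolist()
E
python3 - <<'E'
from e import *
d=load("s5")
def pts(c,yaw,hx,hy,z):
    a=np.radians(yaw);X=np.array([np.cos(a),np.sin(a),0]);Y=np.array([-X[1],X[0],0]);c=np.array([*c,z])
    return lambda x,y:c+X*x+Y*y
p=pts((.5710,.2191),-2.2,0,0,.087);q=pts((.5710,.2191),-2.2,0,0,.082)
print("plate back L",edge(d,p(-.06,.048),p(.06,.048),.03,.28)); print("plate back R",edge(d,p(-.06,.048),p(.06,.048),.75,.97))
print("plate left",edge(d,p(-.06,.048),p(-.06,-.048))); print("plate right",edge(d,p(.06,.048),p(.06,-.048)))
print("plate front top L",edge(d,p(-.06,-.048),p(.06,-.048),.05,.25),"R",edge(d,p(-.06,-.048),p(.06,-.048),.75,.97))
print("plate front bottom",edge(d,q(-.06,-.048),q(.06,-.048),.05,.95))
for n in("side","s1","s2","s5"):
    d=load(n);p=pts((.5705,.2195),-2.2,0,0,.072)
    if n!="s5":
        print(n,"back",edge(d,p(-.07,.055),p(.07,.055)))
        for s in(.046,.034),(.046,-.034),(-.046,0):
            from m import cen
            u=proj(d,p(*s));e=cen(d,*u,2);print("  hole",s,np.round(np.array(e)-u,2))
    print(n,"front",edge(d,p(-.07,-.055),p(.07,-.055)));print("  left",edge(d,p(-.07,.055),p(-.07,-.055)));print("  right",edge(d,p(.07,.055),p(.07,-.055)))
E
```

```text
plate back L ([(np.float64(-0.3), np.float64(12.0))], [-0.05, 1.0])
plate back R ([(np.float64(0.1), np.float64(-54.8))], [-0.05, 1.0])
plate left ([(np.float64(0.6), np.float64(5.9))], [-0.98, -0.2])
plate right ([(np.float64(-0.5), np.float64(-13.2)), (np.float64(2.2), np.float64(-4.9))], [-1.0, -0.1])
plate front top L ([(np.float64(0.2), np.float64(-24.6))], [-0.05, 1.0]) R ([(np.float64(-2.6), np.float64(-10.9)), (np.float64(-1.2), np.float64(16.0)), (np.float64(0.0), np.float64(-34.2)), (np.float64(2.6), np.float64(15.7))], [-0.05, 1.0])
plate front bottom ([(np.float64(-1.2), np.float64(-18.7)), (np.float64(0.4), np.float64(5.5)), (np.float64(2.1), np.float64(22.5))], [-0.05, 1.0])
side back ([(np.float64(0.4), np.float64(-4.2)), (np.float64(2.5), np.float64(-10.4))], [-0.05, 1.0])
  hole (0.046, 0.034) [-0.07  0.39]
  hole (0.046, -0.034) [0.06 0.23]
  hole (-0.046, 0) [0.18 0.2 ]
side front ([(np.float64(-2.5), np.float64(12.5)), (np.float64(0.2), np.float64(-51.2)), (np.float64(2.4), np.float64(-7.6))], [-0.05, 1.0])
  left ([(np.float64(-0.1), np.float64(-19.3))], [-0.98, 
[... 837 characters left out ...]
64(-2.5), np.float64(11.1)), (np.float64(0.2), np.float64(-48.9)), (np.float64(2.4), np.float64(-6.6))], [-0.05, 1.0])
  left ([(np.float64(-0.1), np.float64(-35.8))], [-0.98, -0.21])
  right ([(np.float64(-1.2), np.float64(-5.5)), (np.float64(0.2), np.float64(24.5))], [-1.0, -0.09])
s5 front ([(np.float64(-1.4), np.float64(23.1)), (np.float64(0.4), np.float64(-17.8)), (np.float64(2.5), np.float64(-6.7))], [-0.05, 1.0])
  left ([(np.float64(-2.4), np.float64(4.2)), (np.float64(-0.3), np.float64(-15.1)), (np.float64(1.8), np.float64(8.5))], [-0.98, -0.21])
  right ([(np.float64(-1.1), np.float64(-5.1)), (np.float64(0.1), np.float64(17.7)), (np.float64(2.4), np.float64(-13.3))], [-1.0, -0.09])
```

Side view: unit at y≈0.2179, plate at y≈0.2185 (about 6 mm per pixel, so coarse). The top view says unit y≈0.221. To settle it, I'll check the top camera's y bias at the unit using the gripper body ends (178 mm, symmetric about the TCP) seen in the earlier top picture.

Run:
```python
from e import *
d=load("t1");g=cv2.cvtColor(d["color"],cv2.COLOR_RGB2GRAY).astype(float)
for v in range(216,242,2):
    r=g[v]; print(v,[int(x) for x in r[172:192]],[int(x) for x in r[212:234]])
W=lambda u,v:np.round(dep(d,u,v),3).tolist()
print([W(u,v) for v in(224,228,232) for u in (180,183,186,190)]);print([W(u,v) for v in(224,228,232) for u in (220,223,226)])
def cross(r,u0,u1):
    x=np.arange(u0,u1);y=r[u0:u1]-110;i=np.where(np.sign(y[:-1])!=np.sign(y[1:]))[0];return [round(float(x[k]+y[k]/(y[k]-y[k+1])),2) for k in i]
for v in range(220,240,2): print(v,cross(g[v],174,190),cross(g[v],216,234))
```

```text
216 [169, 171, 168, 169, 166, 170, 167, 166, 159, 153, 140, 139, 137, 137, 136, 139, 134, 138, 137, 130] [56, 72, 120, 145, 153, 152, 153, 148, 147, 162, 172, 172, 169, 168, 173, 170, 171, 172, 171, 168, 170, 169]
218 [171, 168, 155, 139, 134, 118, 101, 90, 88, 90, 83, 86, 96, 106, 106, 98, 93, 88, 82, 71] [60, 60, 80, 120, 138, 142, 142, 145, 159, 164, 167, 171, 168, 167, 165, 165, 168, 173, 173, 172, 170, 170]
220 [151, 150, 143, 137, 135, 109, 66, 57, 76, 75, 57, 54, 56, 59, 61, 60, 63, 64, 67, 65] [64, 61, 52, 59, 83, 95, 102, 98, 93, 95, 87, 80, 82, 83, 80, 86, 122, 157, 170, 171, 169, 173]
222 [134, 135, 137, 135, 130, 100, 66, 54, 57, 59, 57, 59, 63, 65, 65, 68, 71, 69, 71, 69] [61, 60, 62, 55, 59, 74, 82, 73, 72, 66, 70, 67, 69, 73, 70, 70, 101, 146, 169, 171, 169, 167]
224 [133, 123, 105, 87, 76, 60, 57, 60, 59, 64, 63, 72, 68, 72, 76, 72, 75, 74, 74, 77] [59, 60, 61, 57, 53, 60, 77, 78, 73, 69, 66, 67, 73, 70, 70, 74, 100, 145, 169, 168, 168, 170]
226 [117, 88, 63, 59, 63, 63, 59, 58, 66, 69, 73, 75, 72, 73, 76, 74, 76, 74, 73, 76] [66, 57, 52, 60, 61, 63, 87, 101, 83, 69, 
[... 1286 characters left out ...]
, 76, 74, 98, 143, 172, 171, 172, 169, 172]
[[0.41, 0.272, 0.332], [0.41, 0.263, 0.334], [0.41, 0.253, 0.339], [0.41, 0.239, 0.349], [0.398, 0.269, 0.347], [0.398, 0.26, 0.348], [0.398, 0.251, 0.349], [0.398, 0.238, 0.351], [0.386, 0.269, 0.346], [0.386, 0.259, 0.353], [0.386, 0.25, 0.351], [0.386, 0.238, 0.354]]
[[0.41, 0.163, 0.167], [0.41, 0.152, 0.169], [0.41, 0.143, 0.153], [0.397, 0.163, 0.159], [0.396, 0.153, 0.161], [0.396, 0.142, 0.162], [0.383, 0.163, 0.166], [0.383, 0.153, 0.158], [0.383, 0.142, 0.161]]
220 [176.96] [227.67]
222 [176.67] [228.2]
224 [] [228.22]
226 [] [228.2]
228 [] [227.94]
230 [] [227.78]
232 [] [227.85]
234 [] [227.54]
236 [174.07] [227.4]
238 [174.13] [227.57]
```

Run:
```python
from h import *
d=load("t1")
for zl,zr in((.163,.116),(.163,.163),(.16,.13)):
  for v in (220,222):
    L=onz(d,177.25 if v==220 else 177.05,v,zl);R=onz(d,228.3,v,zr)
    c=.2213-.038*(L[0]-.392)
    print(zl,zr,v,np.round(L,4),np.round(R,4),"width",round(L[1]-R[1],4),"mid",round((L[1]+R[1])/2,4),"expect mid",round(c,4))
```

```text
0.163 0.116 220 [0.4245 0.3111 0.163 ] [0.4246 0.1373 0.116 ] width 0.1738 mid 0.2242 expect mid 0.2201
0.163 0.116 222 [0.4176 0.3117 0.163 ] [0.4175 0.1373 0.116 ] width 0.1744 mid 0.2245 expect mid 0.2203
0.163 0.163 220 [0.4245 0.3111 0.163 ] [0.4241 0.1344 0.163 ] width 0.1767 mid 0.2227 expect mid 0.2201
0.163 0.163 222 [0.4176 0.3117 0.163 ] [0.4172 0.1344 0.163 ] width 0.1773 mid 0.223 expect mid 0.2203
0.16 0.13 220 [0.4245 0.3116 0.16  ] [0.4245 0.1364 0.13  ] width 0.1752 mid 0.224 expect mid 0.2201
0.16 0.13 222 [0.4176 0.3122 0.16  ] [0.4174 0.1364 0.13  ] width 0.1758 mid 0.2243 expect mid 0.2203
```

The top camera reads about 3 mm too high in y at the unit, so unit y ≈ 0.2183. That agrees with the side-relative result, and plate holes 0 and 1 in the side view match the TCP prediction to within 0.3 px. Remaining offset: about −0.8 mm in y.

step_arm(
  commands=[
    [[0,0,0],[0,0.0008,0],1],
    [[0,0,0],[0,0,0],1],
    [[0,0,0],[0,0,0],1],
    [[0,0,0],[0,0,0],1],
    [[0,0,0],[0,0,0],1],
    [[0,0,0],[0,0,0],1],
    [[0,0,0],[0,0,0],1],
    [[0,0,0],[0,0,0],1],
  ],
)

```text
t: 16.58
position: [0.571, 0.2183, 0.1014]
tool_rot: [[0.999, -0.038, 0.0], [-0.038, -0.999, -0.0], [0.0, 0.0, -1.0]]
wrist_force: [-0.2, -1.1, -1.5]
grip_width: 0.132
grip_force: 40.0
```

Run:
```python
from e import *
from station import *
from m import cen
ims=[get_image("side") for _ in range(6)];o=get_obs();print(o["t"],o["position"],o["tool_rot"][:,2],np.abs(o["dq"]).max(),o["grip_force"])
d=ims[0];d["color"]=np.mean([i["color"] for i in ims],0).round().astype(np.uint8)
R=o["tool_rot"];c=o["position"]-[0,0,.0144]
for a,b in((.046,.034),(.046,-.034)):
    u=proj(d,c+R[:,0]*a-R[:,1]*b);print(np.round(np.array(cen(d,*u,2))-u,2))
P=lambda a,b:c+R[:,0]*a-R[:,1]*b
print(edge(d,P(-.06,.048),P(.06,.048),.75,.97)[0],edge(d,P(-.06,-.048),P(.06,-.048),.05,.25)[0],edge(d,P(-.06,-.048),P(.06,-.048),.75,.97)[0])
```

```text
16.875 [0.57095655 0.21834315 0.10143301] [ 1.25905153e-05  3.08513148e-06 -1.00000000e+00] 0.0015449679396599113 39.999529123306274
[ 0.27 -0.11]
[-0.18  0.09]
[(np.float64(0.0), np.float64(-57.3))] [(np.float64(0.1), np.float64(-32.4)), (np.float64(2.6), np.float64(8.6))] [(np.float64(-2.6), np.float64(-10.5)), (np.float64(-1.2), np.float64(19.4)), (np.float64(0.0), np.float64(-30.4)), (np.float64(2.6), np.float64(19.5))]
```

The plate matches the prediction within 0.1 px, level, still, with a 10 mm gap. Handing in.

```bash
python3 -c "
from station import *
print(finish_job())"
```

```text
the job is handed in; nothing more can be done
None
```

I pushed the drawer home to its hard stop, and the job was handed in at about 17 s with the plate held level about 10 mm above the unit, single hole to the drawer side and estimated within about 1 mm of the threaded holes (3 mm allowed); the wrist hid the top view, so that rests on side-view measurements.

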